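# Lean the job-sheet board against the bench control box

### The arm

A 7-joint arm with a two-finger parallel gripper is mounted at the origin on the work surface. World frame = base frame: x ahead of the robot, y to its left, z up, the work surface at z = 0. Lengths are in mm, angles in rad, forces in N, time in s.
With the tool pointing down it reaches from about 425 to 1025 mm from the base axis. Payload 9.4 kg.
Tool frame: the origin (TCP) lies at the very end of the fingers, on their centre line; the grasp point (between the pads) lies 19 mm behind it; y points along the fingers, x is the direction in which the jaws open and shut, and the axes are right-handed (so a half turn about y gives the same grasp; the last joint's range is limited). The gripper opens to 93 mm and grips with 3 to 60 N. Pads are 15 mm wide; open, the fingers measure 128 mm over their backs; the gripper's body (75 mm by 188 mm) begins 65 mm behind the grasp point.
Start: joints at [-1.212, 0.599, -0.003, 1.599, 0.002, 0.943, -0.08], TCP at [306.053, 657.233, 218.618] pointing down, gripper open.
Joint ranges: [-2.57, 2.57], [-0.35, 1.97], [-1.29, 1.29], [0.11, 2.56], [-1.05, 4.19], [0.11, 1.86], [-2.63, 2.63]. Speed limits (rad/s): [2.22, 2.22, 3.01, 3.01, 3.14, 3.14, 3.14].

### API

Orientations are given as a rotation vector (axis times angle).
In Python, from plant import manip gives the robot as it stands. The module is installed in compiled form; this text tells all that it offers.
- The arm moves only by the tool apply_moves, never from a script. Its argument "plan" is a list of rows, each a list of 5 numbers: the shift along the world's x, y, z in m, then the turn about the world's z in rad, then the finger opening in m, from 0 to 0.093. A call has 1 to 12 rows; each row is the pose to reach, as a shift and turn from the pose commanded when the call began; what a row does not reach only later rows make up. A row lasts 1/10 s, in which the tool goes at most 50 mm and 8.59 degrees, less where a joint would pass 70% of its speed; a pose out of reach is approached as far as the arm can. A call with a gripper value outside its range is refused whole. The fingers move at their own pace and stop on an object; the grip force is fixed at half the most. Time passes only in rows, so rows that repeat a pose let the fingers close. It gives the time, the measured TCP pose, the force and the opening at its end, in the units of the state.
- manip.sense(): the state, without advancing time (a new reading comes with each control period).
- manip.get_image(name): name is "scene" or "top" or "wrist"; returns (picture, depth): 400x640x3 uint8, red, green, blue; 400x640 float32, mm along the optical axis (not along the pixel's ray), 0 where there is no reading.
- manip.get_calibration(name): a dict with "K" (3x3 intrinsics, pixels), "xyz" and "orientation" of the camera in the world. Camera axes: x right, y down, z forward; pixel columns grow to the right and rows downward; lengths in mm; the calibration is good to about 2 mm. A picture is of the moment at which its call begins: read the wrist's pose just before it. get_calibration takes no time and is no camera call; for the wrist camera it gives the pose at the moment of the call.
- manip.job_done(): hands the job in, once; it reports no verdict.
The state is a dict: "time_s": time; "joint_positions": joint angles; "qd": joint speeds; "joint_torque": joint torques, N m; "position": TCP position; "tool_rot": TCP orientation; "ft_force": force on the tool from outside, world axes, zero at the start; "wrist_torque": the same for the moment, N m; "width": finger opening in mm.
Only numpy, scipy, OpenCV 4.12 (cv2) and the standard library are available. Lean on these libraries where they do the work, as an engineer would, in place of code of your own. Each camera call takes 0.05 s, during which the arm holds its last target. There are 200 camera calls.

### The job

Take the tall blue-framed sheet board out of the slotted rack and lean it against the white-panelled front (the side towards the robot) of the grey control box so that the sheet can be read: bottom edge on the bench, roughly centred on and square to the front of the box, sheet facing outward, tilted back roughly 20 degrees with its back resting on the box. Let go of it, and leave the two short boards in the rack, the bottle and the strut mount where they are.

Things in the scene. Friction and masses are not known exactly. Their poses are not given: they have to be found in the camera images.
- board_mid (a point): Centre of the loose blue-framed sheet board, a rigid slab 10 mm thick (x), 140 wide (y), 170 tall (z), 0.2-0.42 kg. x is normal to it, out of the plain plywood-coloured back; the white sheet (yellow band at top, green at bottom) is on the -x side; z to its top edge. Starts upright in any of the rack's slots, underside 8 mm above the bench; its top 70 mm stand clear above the other boards.
- board_foot (a point): Centre of the underside of the blue-framed board, 85 mm below board_mid along the board's z; same axes.
- ctrl: Grey control box, fixed: 100 mm deep (x), 190 wide (y), 115 tall, flat top with three flat coloured lamps. Origin at the centre of its underside, at bench height. Its front is the white-panelled -x face, 50 mm from the origin, turned roughly to the robot (yaw within 0.35 rad).
- ctrl_edge (a point): Middle of the top front edge of the control box (115 mm above the bench); axes as the box. The leaning board's back rests on this edge.
- rack: Slotted sheet-metal rack, fixed: floor plate 190 mm (x) by 160 (y), 8 thick; three slots along y at x = -60, 0 and +60 mm, each 14 mm wide between two 4 mm fins whose tops are 50 mm above the bench. Origin at the centre of its underside, at bench height. Sheets face its -x side. Boards lift straight up.
- red_board_mid (a point): Centre of the short red-framed board, 10 mm thick (x), 140 mm wide (y), 100 mm tall (z), standing in the rack. Leave alone.
- grey_board_mid (a point): Centre of the short grey-framed board, same size as the red one, standing in the rack. Leave alone.
- bottle_mid (a point): Half-way up a white closed bottle with a red cap, 64 mm across, 170 mm tall, standing on the bench. Leave alone.
- mount_mid (a point): Half-way up a dark steel strut mount, a stepped disc with an orange top, 110 mm across, 45 mm tall, lying on the bench. Leave alone.
There are look-alikes about, which are no part of the job. Leave any purple look-alike of the part that bears board_mid alone. Several things look just like the ctrl: the one meant starts farthest to the robot's left.

How it is judged:
By the outcome, as a careful person would: the job done as asked, in the order asked, and still so for the second after the job is handed in, with the robot touching nothing.
It also fails if it takes over 48 s, if anything falls off the work surface, if the arm or the gripper's body presses on something with over 40 N, if the wrist force passes 120 N, or if a joint passes its speed limit or range.

## Working session

There is one attempt and no reset: what is moved stays moved. The work goes in short steps, Python scripts to look and compute and a tool call to move; the robot and the scene stay as the last step left them, time stands still between calls to the robot, and variables do not carry over. Pictures are saved under pics/ and viewed, about 8 in all and at most 12, crops included, and the job is handed in when it is done.

Besides the shell and the picture viewer there is one more tool, called after "Emit:" as name([rows], argument=value, ...), one row to a line, values as JSON. apply_moves: Moves the arm, as the interface text tells. Its arguments: {"type":"object","properties":{"plan":{"type":"array","items":{"type":"array","items":{"type":"number"}}}},"required":["plan"]}

```bash
mkdir -p pics
cat > h.py <<'E'
import numpy as np, cv2
from scipy.spatial.transform import Rotation as R
from plant import manip
def grab(n):
    c=manip.get_calibration(n); im,d=manip.get_image(n)
    o=np.array(c["orientation"],float); Rm=R.from_rotvec(o).as_matrix() if o.size==3 else o.reshape(3,3)
    return im,d,np.array(c["K"]),np.array(c["xyz"],float),Rm
def cloud(d,K,t,Rm):
    v,u=np.mgrid[:d.shape[0],:d.shape[1]]
    p=np.stack([(u-K[0,2])/K[0,0]*d,(v-K[1,2])/K[1,1]*d,d],-1)
    return p@Rm.T+t
def ray(u,v,K,t,Rm,z):
    r=Rm@np.array([(u-K[0,2])/K[0,0],(v-K[1,2])/K[1,1],1]); return t+r*(z-t[2])/r[2]
def save(n,im): cv2.imwrite(f"pics/{n}.png",im[...,::-1])
E
python3 - <<'E'
from h import *
print(manip.sense())
for n in("scene","top"):
    a=grab(n); save(n,a[0]); np.savez(n,*a); print(n,a[3],a[4].round(3).tolist(),a[2].tolist())
a=cv2.imread("pics/scene.png");b=cv2.imread("pics/top.png")
E
```

```text
{'time_s': 0.0, 'joint_positions': array([-1.21165223,  0.60012864, -0.00255167,  1.6001085 ,  0.00184119,
        0.94287959, -0.07980889]), 'qd': array([-0.00070269,  0.00043967, -0.00120496, -0.00136943, -0.00096137,
       -0.00154266, -0.00088129]), 'joint_torque': array([ 2.92824761e-04, -7.65079165e+01,  1.49738844e+00, -2.52340597e+01,
       -5.24840271e-02,  1.70933828e-02,  1.21962980e-04]), 'position': array([305.89907845, 656.78541847, 217.76494049]), 'tool_rot': array([-1.38537479, -0.88166199,  0.88360845]), 'ft_force': array([-0.22287174, -0.12028571, -0.16308467]), 'wrist_torque': array([0.02283637, 0.02541794, 0.00316738]), 'width': 93.07759747514241}
scene [ 949.82575194 -326.47593429  971.98277794] [[0.596, 0.684, -0.421], [0.803, -0.506, 0.316], [0.003, -0.526, -0.851]] [[436.7281713245818, 0.0, 316.15723269218097], [0.0, 436.7281713245818, 196.13670122933036], [0.0, 0.0, 1.0]]
top [ 4.33213907e+02 -1.08814508e+00  1.13489944e+03] [[0.003, -0.997, 0.072], [-1.0, -0.002, 0.016], [-0.016, -0.072, -0.997]] [[462.1438332052505, 0.0, 317.6422815593189], [0.0, 462.1438332052505, 194.27402093648735], [0.0, 0.0, 1.0]]
```

View pics/scene.png

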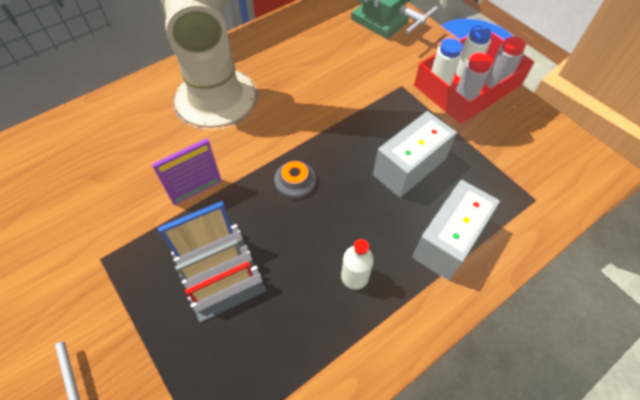

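View pics/top.png

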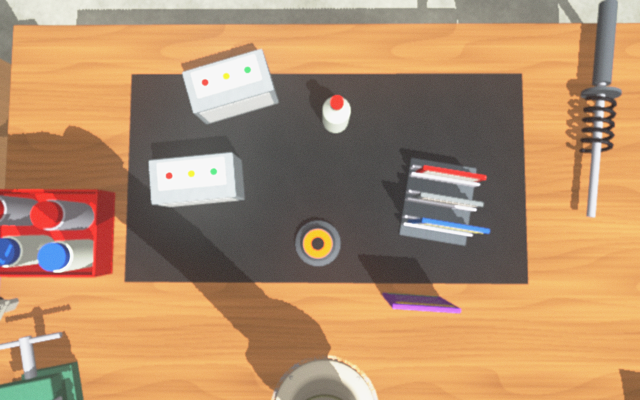

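Top view: the blue board is at (448,226) in the rack's robot-side slot, and the purple look-alike is at (425,303). Boxes are at (196,178), which is farthest left and so is the ctrl, and at (230,85). The bottle is at (336,112) and the mount at (318,243). In the scene view, the blue frame is at (195,215), purple at (188,170), and the boxes at (415,150) for the ctrl and (457,228).

Run:
```python
from h import *
def rect(p,m):
    r=cv2.minAreaRect(p[m][:,:2].astype(np.float32)); b=cv2.boxPoints(r)
    return r,p[m][:,2].mean(),m.sum()
tiles=[]
for n in("scene","top"):
    im,d,K,t,Rm=np.load(n+".npz").values(); P=cloud(d,K,t,Rm); ok=d>0
    hsv=cv2.cvtColor(im,cv2.COLOR_RGB2HSV)
    z=P[...,2]; print(n,"mat z",np.median(z[(im.max(-1)<50)&ok]))
    m=((z>105)&(z<125)&ok).astype(np.uint8); m=cv2.morphologyEx(m,cv2.MORPH_OPEN,np.ones((3,3)))
    nl,L,st,c=cv2.connectedComponentsWithStats(m)
    for i in range(1,nl):
        if st[i,4]>800: 
            r,zz,k=rect(P,L==i); print(" flat@115",c[i].round(),np.round(r[0]),np.round(r[1]),round(r[2],1),round(zz,1),k)
    H,S,V=cv2.split(hsv)
    for nm,mm in dict(blue=(H>100)&(H<118)&(S>150),purple=(H>125)&(H<150)&(S>100),orange=(H>8)&(H<22)&(S>220)&(V>200),red=((H<5)|(H>175))&(S>180)).items():
        mm=cv2.morphologyEx((mm&ok&(P[...,0]>100)&(P[...,0]<800)&(abs(P[...,1])<480)).astype(np.uint8),cv2.MORPH_OPEN,np.ones((2,2)))
        nl,L,st,c=cv2.connectedComponentsWithStats(mm)
        for i in range(1,nl):
            if st[i,4]>60:
                q=P[L==i]; r,zz,k=rect(P,L==i)
                hi=q[q[:,2]>np.percentile(q[:,2],60)]
                print(" ",nm,c[i].round(),st[i,4],"zmax",np.percentile(q[:,2],[5,50,95]).round(),"rect",np.round(r[0]),np.round(r[1]),round(r[2],1))
    cr=im[195:275,140:260] if n=="scene" else im[140:260,380:500]
    tiles.append(cv2.resize(cr,(400,400)))
save("crop",np.hstack(tiles))
s=manip.sense(); M=R.from_rotvec(s["tool_rot"]).as_matrix(); print("tool x axis",M[:,0],"y",M[:,1])
```

```text
scene mat z -0.8177952184150854
 flat@115 [417. 142.] [545. 296.] [102. 193.] 5.4 113.2 2414
 flat@115 [461. 221.] [766. 220.] [100. 192.] 16.5 114.2 3321
  blue [192. 217.] 264 zmax [173. 176. 179.] rect [ 683. -330.] [136. 516.] 76.0
  purple [181. 154.] 230 zmax [161. 166. 170.] rect [ 595. -297.] [132. 700.] 74.6
  purple [191. 178.] 998 zmax [ 25.  72. 119.] rect [ 596. -296.] [128. 698.] 74.7
  orange [295. 173.] 272 zmax [40. 43. 46.] rect [ 654. -157.] [ 60. 679.] 55.2
  red [362. 247.] 162 zmax [159. 168. 170.] rect [ 791. -142.] [ 29. 486.] 37.2
  red [217. 279.] 286 zmax [ 97. 105. 109.] rect [ 561. -290.] [139.   8.] 80.1
top mat z 49.21089648148018
 flat@115 [227.  81.] [764. 221.] [102. 190.] 17.0 116.2 3686
 flat@115 [192. 178.] [543. 297.] [101. 190.] 5.9 115.8 3781
  blue [457. 226.] 201 zmax [176. 178. 181.] rect [ 433. -300.] [198.   9.] 81.0
  purple [420. 307.] 401 zmax [  5. 170. 173.] rect [ 254. -232.] [192.  39.] 85.8
  red [337. 103.] 119 zmax [166. 170. 173.] rect [698. -26.] [25. 22.] 2.1
  red [464. 174.] 125 zmax [104. 108. 112.] rect [ 551. -322.] [138.  13.] 84.8
tool x axis [ 0.42214619  0.90652677 -0.00134249] y [-4.64619026e-04 -1.26454834e-03 -9.99999093e-01]
```

View pics/crop.png

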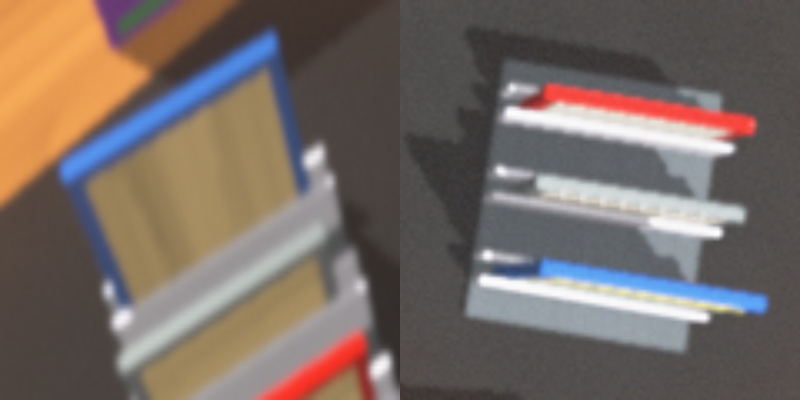

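The crop confirms it: blue frame with the plywood back towards +x, in the robot-side slot and the tallest in the rack. Next I measure its top edge more precisely.

Run:
```python
from h import *
for n in("scene","top"):
    im,d,K,t,Rm=np.load(n+".npz").values(); P=cloud(d,K,t,Rm)
    m=(d>0)&(P[...,2]>168)&(P[...,2]<190)&(abs(P[...,0]-420)<50)&(abs(P[...,1]+310)<110)
    hsv=cv2.cvtColor(im,cv2.COLOR_RGB2HSV); m&=(hsv[...,0]>98)&(hsv[...,0]<120)&(hsv[...,1]>110)
    v,u=np.nonzero(m); q=np.array([ray(a,b,K,t,Rm,178) for a,b in zip(u,v)])
    for nm,w in (("ray178",q),("depth",P[m])):
        r=cv2.minAreaRect(w[:,:2].astype(np.float32)); print(n,nm,np.round(r[0],1),np.round(r[1],1),round(r[2],1),len(w),w[:,2].mean().round(1))
    for nm,lo,hi,c in(("bottle",150,180,(690,-30)),("mount",35,55,(390,0))):
        w=P[(d>0)&(P[...,2]>lo)&(P[...,2]<hi)&(abs(P[...,0]-c[0])<70)&(abs(P[...,1]-c[1])<70)]
        if len(w): print(n,nm,w.min(0).round(),w.max(0).round())
```

```text
scene ray178 [ 444.6 -270.1] [138.7  15.8] 80.4 317 178.0
scene depth [ 440.9 -269.5] [139.1  12.4] 80.4 317 176.1
scene bottle [688. -40. 153.] [717. -11. 175.]
scene mount [363. -21.  35.] [438.  53.  48.]
top ray178 [ 439.2 -268.9] [139.4  10.1] 80.2 281 178.0
top depth [ 439.3 -268.7] [139.6  10.1] 80.3 281 178.4
top bottle [686. -39. 155.] [714. -11. 175.]
top mount [357. -22.  35.] [435.  56.  52.]
```

Emit:
apply_moves([
  [0.18,-0.54,0.04,-1.304,0.093],
  [0.18,-0.54,0.04,-1.304,0.093],
  [0.18,-0.54,0.04,-1.304,0.093],
  [0.18,-0.54,0.04,-1.304,0.093],
  [0.18,-0.54,0.04,-1.304,0.093],
  [0.18,-0.54,0.04,-1.304,0.093],
  [0.18,-0.54,0.04,-1.304,0.093],
  [0.18,-0.54,0.04,-1.304,0.093],
  [0.18,-0.54,0.04,-1.304,0.093],
  [0.18,-0.54,0.04,-1.304,0.093],
  [0.18,-0.54,0.04,-1.304,0.093],
  [0.18,-0.54,0.04,-1.304,0.093],
])

```text
time_s: 1.3
position: [486.9, 112.5, 259.1]
tool_rot: [-1.567, 0.136, -0.137]
ft_force: [0.1, 0.8, -0.3]
width: 92.8
```

Emit:
apply_moves([
  [-0.046,-0.386,0.0,0,0.093],
  [-0.046,-0.386,0.0,0,0.093],
  [-0.046,-0.386,0.0,0,0.093],
  [-0.046,-0.386,0.0,0,0.093],
  [-0.046,-0.386,0.0,0,0.093],
  [-0.046,-0.386,0.0,0,0.093],
  [-0.046,-0.386,0.0,0,0.093],
  [-0.046,-0.386,0.0,0,0.093],
  [-0.046,-0.386,0.0,0,0.093],
  [-0.046,-0.386,0.0,0,0.093],
  [-0.046,-0.386,0.0,0,0.093],
])

```text
time_s: 2.4
position: [440.2, -267.4, 258.3]
tool_rot: [-1.566, 0.132, -0.131]
ft_force: [0.5, 0.4, -0.6]
width: 92.8
```

Run:
```python
from h import *
s=manip.sense(); print(s["position"],R.from_rotvec(s["tool_rot"]).as_matrix().round(3).tolist(),s["joint_positions"].round(2))
im,d,K,t,Rm=grab("wrist"); save("w1",im); P=cloud(d,K,t,Rm); print(t)
hsv=cv2.cvtColor(im,cv2.COLOR_RGB2HSV)
m=(hsv[...,0]>98)&(hsv[...,0]<120)&(hsv[...,1]>110)&(d>0)&(P[...,2]>165)&(P[...,2]<190)
w=P[m]
r=cv2.minAreaRect(w[:,:2].astype(np.float32)); print(np.round(r[0],1),np.round(r[1],1),round(r[2],1),len(w),w[:,2].mean().round(1))
```

```text
[ 440.19794545 -267.4377104   258.31971724] [[0.986, -0.001, 0.167], [-0.167, 0.001, 0.986], [-0.001, -1.0, 0.001]] [ 0.04  0.33  0.52  2.05 -0.22  0.82  0.53]
[ 454.36528173 -184.48500293  424.08042293]
[ 439.7 -269.5] [140.    9.3] 80.1 1709 177.6
```

View pics/w1.png

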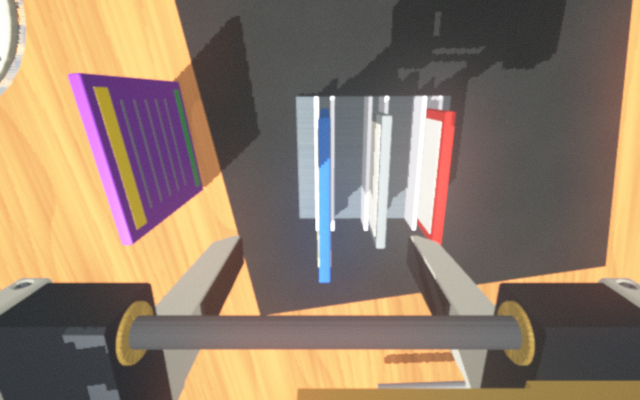

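The wrist view shows the blue top edge at column 325, centred between the fingers. It gives (439.7,-269.5), z 177.6, which agrees with the other views. Descending and gripping.

Emit:
apply_moves([
  [0,0,-0.04,0,0.093],
  [0,0,-0.08,0,0.093],
  [0,0,-0.105,0,0.093],
  [0,0,-0.118,0,0.093],
  [0,0,-0.118,0,0.04],
  [0,0,-0.118,0,0.02],
  [0,0,-0.118,0,0.0],
  [0,0,-0.118,0,0.0],
  [0,0,-0.118,0,0.0],
  [0,0,-0.118,0,0.0],
  [0,0,-0.118,0,0.0],
  [0,0,-0.118,0,0.0],
])

```text
time_s: 3.65
position: [440.0, -268.8, 140.7]
tool_rot: [-1.567, 0.133, -0.133]
ft_force: [0.1, -0.2, -0.5]
width: 33.3
```

Emit:
apply_moves([
  [0,0,0,0,0.0],
  [0,0,0,0,0.0],
  [0,0,0,0,0.0],
  [0,0,0,0,0.0],
  [0,0,0,0,0.0],
  [0,0,0,0,0.0],
  [0,0,0,0,0.0],
])

```text
time_s: 4.35
position: [440.0, -268.7, 140.6]
tool_rot: [-1.567, 0.133, -0.133]
ft_force: [0.4, 0.3, -1.7]
width: 10.2
```

Emit:
apply_moves([
  [0,0,0.01,0,0.0],
  [0,0,0.03,0,0.0],
  [0,0,0.06,0,0.0],
  [0,0,0.09,0,0.0],
  [0,0,0.12,0,0.0],
  [0.01,0.02,0.12,0.01,0.0],
  [0.02,0.06,0.12,0.03,0.0],
  [0.02,0.1,0.12,0.05,0.0],
  [0.02,0.14,0.12,0.07,0.0],
  [0.02,0.18,0.12,0.09,0.0],
  [0.02,0.22,0.12,0.11,0.0],
  [0.02,0.26,0.12,0.13,0.0],
])

```text
time_s: 5.55
position: [459.4, -7.3, 261.1]
tool_rot: [-1.571, 0.03, -0.03]
ft_force: [1.7, 0.7, -3.4]
width: 9.7
```

Emit:
apply_moves([
  [0,0.04,0,0.02,0.0],
  [0,0.08,0,0.04,0.0],
  [0,0.12,0,0.06,0.0],
  [0,0.16,0,0.08,0.0],
  [-0.01,0.2,0,0.1,0.0],
  [-0.013,0.24,0,0.12,0.0],
  [-0.013,0.27,0,0.136,0.0],
  [-0.013,0.29,0,0.136,0.0],
  [-0.013,0.296,0,0.136,0.0],
  [-0.013,0.296,0,0.136,0.0],
  [-0.013,0.296,0,0.136,0.0],
])

```text
time_s: 6.65
position: [447.2, 285.4, 260.6]
tool_rot: [-1.571, -0.074, 0.075]
ft_force: [-0.9, -0.3, -3.8]
width: 9.8
```

```bash
cat > meas.py <<'E'
from h import *
import sys
tag=sys.argv[1]
s=manip.sense(); M=R.from_rotvec(s["tool_rot"]).as_matrix(); print(s["position"].round(1),"toolx ang",np.degrees(np.arctan2(M[1,0],M[0,0])).round(2),s["width"].round(1),s["ft_force"].round(1))
out=[]
for n in("scene","wrist"):
    im,d,K,t,Rm=grab(n); out.append(im); P=cloud(d,K,t,Rm)
    hsv=cv2.cvtColor(im,cv2.COLOR_RGB2HSV)
    m=(hsv[...,0]>98)&(hsv[...,0]<122)&(hsv[...,1]>110)&(d>0)&(abs(P[...,0]-480)<130)&(abs(P[...,1]-290)<110)&(P[...,2]>-5)
    w=P[m]
    if len(w)>30:
        h=w[w[:,2]>w[:,2].max()-12]
        r=cv2.minAreaRect(h[:,:2].astype(np.float32)); print(n,"blue",len(w),w.min(0).round(),w.max(0).round(),"top",np.round(r[0],1),np.round(r[1],1),round(r[2],1))
    b=P[(d>0)&(P[...,2]>109)&(P[...,2]<121)&(abs(P[...,0]-544)<70)&(abs(P[...,1]-296)<115)]
    if len(b)>100:
        r=cv2.minAreaRect(b[:,:2].astype(np.float32)); print(n,"box",np.round(r[0],1),np.round(r[1],1),round(r[2],1),b[:,2].mean().round(1),len(b))
save(tag,np.hstack([cv2.resize(o,(400,250)) for o in out]) if len(sys.argv)<3 else out[int(sys.argv[2])])
E
python3 meas.py a1
```

```text
Traceback (most recent call last):
  File "meas.py", line 4, in <module>
    s=manip.sense(); M=R.from_rotvec(s["tool_rot"]).as_matrix(); print(s["position"].round(1),"toolx ang",np.degrees(np.arctan2(M[1,0],M[0,0])).round(2),s["width"].round(1),s["ft_force"].round(1))
                                                                                                                                                         ^^^^^^^^^^^^^^^^
AttributeError: 'float' object has no attribute 'round'
```

```bash
sed -i 's/s\["width"\].round(1)/round(s["width"],1)/' meas.py; python3 meas.py a1
```

```text
[447.2 285.4 260.6] toolx ang 5.44 9.8 [-0.9 -0.3 -3.8]
scene blue 145 [447. 213. 133.] [540. 331. 387.] top [530.6 326.5] [ 7.2 21.1] 75.6
scene box [545.  295.8] [101.1 191.8] 5.6 113.4 2349
wrist blue 4979 [436. 226.  -1.] [462. 355. 362.] top [444.7 312.4] [4.2 6.8] 3.7
wrist box [542.3 296.9] [ 99.8 189.7] 5.6 115.0 18716
```

View pics/a1.png

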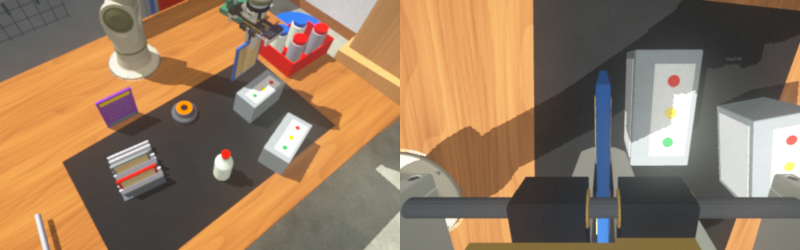

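Emit:
apply_moves([
  [0,0,-0.04,0,0.0],
  [0,0,-0.08,0,0.0],
  [0,0,-0.105,0,0.0],
  [0,0,-0.118,0,0.0],
  [0,0,-0.123,0,0.0],
  [0,0,-0.125,0,0.0],
  [0,0,-0.126,0,0.0],
  [0,0,-0.127,0,0.0],
  [0,0,-0.127,0,0.0],
  [0,0,-0.127,0,0.0],
])

```text
time_s: 7.75
position: [447.2, 287.4, 134.1]
tool_rot: [-1.569, -0.077, 0.076]
ft_force: [0.5, -0.5, -3.2]
width: 9.7
```

Emit:
apply_moves([
  [0,0,-0.001,0,0.0],
  [0,0,-0.0015,0,0.0],
  [0,0,-0.002,0,0.0],
  [0,0,-0.002,0,0.0],
])

```text
time_s: 8.15
position: [447.3, 287.2, 132.6]
tool_rot: [-1.569, -0.076, 0.076]
ft_force: [-1.5, -2.0, 9.3]
width: 10.0
```

Emit:
apply_moves([
  [0,0,0,0,0.012],
  [0,0,0,0,0.016],
  [0,0,0,0,0.02],
  [0,0,0,0,0.025],
  [0,0,0,0,0.03],
  [0,0,0,0,0.03],
])

```text
time_s: 8.75
position: [447.0, 287.2, 131.6]
tool_rot: [-1.57, -0.076, 0.076]
ft_force: [0.4, -0.2, -0.3]
width: 29.5
```

Emit:
apply_moves([
  [0.006,0.0006,0.004,0,0.03],
  [0.012,0.0012,0.006,0,0.03],
  [0.017,0.0017,0.006,0,0.03],
  [0.022,0.0022,0.006,0,0.03],
  [0.026,0.0026,0.006,0,0.03],
  [0.03,0.003,0.006,0,0.03],
  [0.034,0.0034,0.006,0,0.03],
  [0.038,0.0038,0.006,0,0.03],
  [0.042,0.0042,0.006,0,0.03],
  [0.042,0.0042,0.006,0,0.03],
  [0.042,0.0042,0.006,0,0.03],
])

```text
time_s: 9.85
position: [489.2, 291.5, 137.6]
tool_rot: [-1.569, -0.076, 0.076]
ft_force: [0.7, 0.2, 0.1]
width: 30.1
```

```bash
python3 meas.py a2
```

```text
[489.2 291.5 137.6] toolx ang 5.56 30.1 [0.7 0.2 0.1]
scene blue 208 [404. 215.  -4.] [545. 393. 465.] top [544.5 281.8] [0. 0.] 0.0
scene box [538.2 295.3] [114.8 193. ] 5.5 113.5 2240
wrist blue 5305 [438. 220.  -2.] [510. 361. 239.] top [489.4 318.5] [3.  6.9] 28.3
wrist box [533.7 296.3] [117.5 188.9] 5.4 115.2 29921
```

View pics/a2.png

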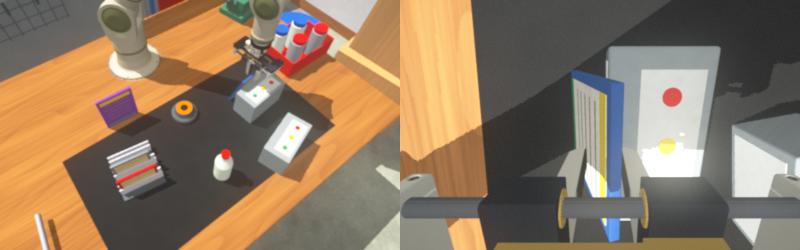

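The board is leaning on the rear finger, sheet outward. Continuing the last bit.

Emit:
apply_moves([
  [0.004,0.0004,0,0,0.03],
  [0.008,0.0008,0,0,0.03],
  [0.011,0.001,0,0,0.03],
  [0.013,0.0012,0,0,0.03],
  [0.013,0.0012,0,0,0.03],
  [0.013,0.0012,0,0,0.05],
  [0.013,0.0012,0,0,0.07],
  [0.013,0.0012,0,0,0.093],
  [0.013,0.0012,0,0,0.093],
  [0.013,0.0012,0,0,0.093],
  [0.013,0.0012,0,0,0.093],
  [0.013,0.0012,0,0,0.093],
])

```text
time_s: 11.15
position: [502.0, 292.7, 137.6]
tool_rot: [-1.569, -0.076, 0.076]
ft_force: [-0.1, -0.6, 0.2]
width: 81.4
```

Emit:
apply_moves([
  [0,0,0,0,0.093],
  [0,0,0,0,0.093],
  [0,0,0,0,0.093],
  [0,0,0,0,0.093],
])

```text
time_s: 11.55
position: [502.0, 292.6, 137.6]
tool_rot: [-1.57, -0.076, 0.076]
ft_force: [0.1, -0.9, 0.4]
width: 92.9
```

```bash
python3 meas.py a3 1
```

```text
[502.  292.6 137.6] toolx ang 5.56 92.9 [ 0.1 -0.9  0.4]
scene blue 240 [410. 216.  -5.] [562. 400. 478.] top [559.6 279.6] [0.3 9.9] 22.4
scene box [541.2 295.3] [110.3 192.4] 5.0 113.4 2072
wrist blue 4647 [437. 219.   0.] [515. 362. 239.] top [499.  316.4] [0.5 1.7] 22.8
wrist box [535.7 296.2] [113.4 189.4] 5.4 115.2 31854
```

View pics/a3.png

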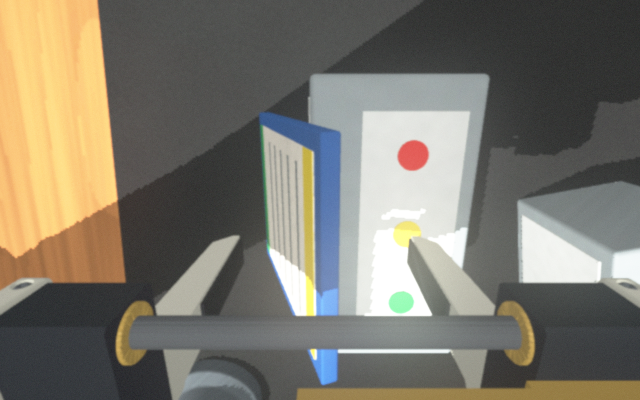

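The board leans on the box with both fingers clear of it. Lifting straight up, then checking.

Emit:
apply_moves([
  [0,0,0.02,0,0.093],
  [0,0,0.05,0,0.093],
  [0,0,0.09,0,0.093],
  [0,0,0.13,0,0.093],
  [0,0,0.15,0,0.093],
  [0,-0.05,0.15,0,0.093],
  [0,-0.1,0.15,0,0.093],
  [0,-0.14,0.15,0,0.093],
  [0,-0.14,0.15,0,0.093],
  [0,-0.14,0.15,0,0.093],
])

```text
time_s: 12.65
position: [502.1, 152.0, 288.0]
tool_rot: [-1.569, -0.075, 0.074]
ft_force: [-0.3, 0.3, 0.0]
width: 93.0
```

Run:
```python
from h import *
ims=[]
ex=np.array([np.cos(.0977),np.sin(.0977)]); ey=np.array([-ex[1],ex[0]]); c0=np.array([543.5,296.5])
for n in("wrist","top","scene"):
    im,d,K,t,Rm=grab(n); ims.append(im); P=cloud(d,K,t,Rm); X=(P[...,:2]-c0)@ex+50; Y=(P[...,:2]-c0)@ey; Z=P[...,2]
    # sheet/front face: points ahead of the box front or above it
    m=(d>0)&(abs(Y)<90)&(X>-70)&(X<25)&(Z>12)&(Z<175)&~((abs(Z-115)<6)&(X>-2))
    q=np.c_[X[m],Y[m],Z[m]]
    if len(q)<100: print(n,len(q)); continue
    c=np.median(q,0)
    for _ in range(6):
        A=np.c_[q[:,1:],np.ones(len(q))]; k,*_=np.linalg.lstsq(A,q[:,0],rcond=None); e=abs(q[:,0]-A@k); q=q[e<max(3,np.percentile(e,92))]
    print(n,len(q),"slope dX/dZ tilt",np.degrees(np.arctan(k[1])).round(2),"yaw err",np.degrees(np.arctan(k[0])).round(2),"x0",k[2].round(1),"Y range",np.percentile(q[:,1],[.5,99.5]).round(1),"Z",q[:,2].min().round(),q[:,2].max().round())
save("a4",np.hstack([cv2.resize(ims[0],(400,250)),cv2.resize(ims[1],(400,250))]))
```

```text
wrist 5656 slope dX/dZ tilt 20.08 yaw err -0.15 x0 -53.7 Y range [-70.1  45.3] Z 12.0 165.0
top 0
scene 238 slope dX/dZ tilt 18.59 yaw err 1.57 x0 -38.0 Y range [-72.7  63.7] Z 13.0 163.0
```

View pics/a4.png

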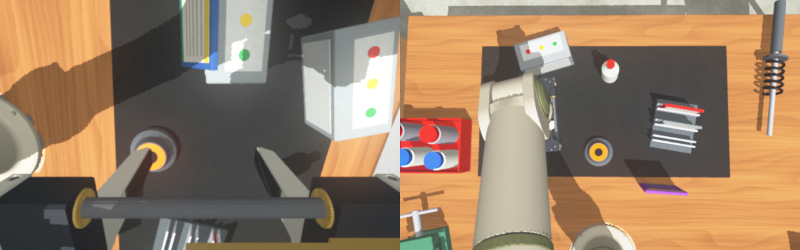

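```bash
python3 -c "
from plant import manip
print(manip.job_done(), manip.sense()['time_s'])"
```

```text
the job is handed in; nothing more can be done
the job is handed in; nothing more can be done
```

The blue-framed board is out of the rack and leaning against the white front of the leftmost control box, sheet outward. I let go of it and handed the job in at about 12.8 s.

- **Method:** I stood the board upright on the bench about 42 mm in front of the box. Then I opened the fingers to 30 mm and eased it back onto the box's top edge before lifting clear.
- **Placement:** the last wrist view gave a tilt of 20.1° and 0.15° off square to the box. One side edge was at -70 mm from the box's centre line, which is what a centred board should show; the other edge was out of that view.
- **Scene-camera check:** it saw only a few points on the back of the board and gave 18.6° and 1.6°, so it agrees only roughly.
- **Top-camera check:** the arm blocked its view of the board, so it gave no reading.
- **Everything else:** the other two boards, the bottle, the mount and the purple look-alike appeared undisturbed in the last pictures. I judged that by eye and did not re-measure them.
- **Forces:** the readings after each move never exceeded about 10 N, which was the board touching down on the bench.

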